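Reload the warmer, warm the jars at setting 5 and put the feeding things away

ROBOT

A 6-joint arm with a two-finger parallel gripper is mounted at the origin on the work surface. World frame = base frame: x ahead of the robot, y to its left, z up, the work surface at z = 0. Lengths are in m, angles in degrees, forces in N, time in s.
With the tool pointing down it reaches from about 0.325 to 0.85 m from the base axis. Payload 15.5 kg.
Tool frame: the origin (TCP) lies at the very end of the fingers, on their centre line; the grasp point (between the pads) lies arm.grip_depth behind it (arm.grip_depth is the distance from the TCP to the grasp point, in m); z points along the fingers, y is the line along which they close (so a half turn about z gives the same grasp; the last joint's range is limited). The gripper opens to 91 mm and grips with 3 to 60 N. Pads are 32 mm wide; open, the fingers measure 118 mm over their backs; the gripper's body (76 mm by 178 mm) begins 60 mm behind the grasp point.
Start: joints at [57.725, 28.281, 77.091, -0, 74.628, -5.472], TCP at [0.282, 0.558, 0.214] pointing down, gripper open.
Joint ranges: [-166.48, 166.48], [-47.26, 123.95], [12.59, 153.08], [-70.14, 250.14], [6.76, 159.57], [-176.63, 176.63]. Speed limits (degrees/s): [108.29, 108.29, 147.25, 172.46, 172.46, 172.46].

INTERFACE

Orientations are given as a 3x3 rotation matrix whose columns are the frame's x, y, z axes.
In Python, from rig import arm gives the robot as it stands. Calls block until the motion is done:
- arm.move_to(position, orientation): joint-space move of the TCP to a pose.
- arm.move_l(position, orientation=None, feed=0.15): straight line of the TCP; orientation=None keeps the orientation; feed is the mean speed in m/s.
- arm.move_joints(angles): joint-space move.
- arm.grip(opening): finger opening in m; the grip force is fixed at half the most; returns when the fingers have stopped.
- arm.sleep(seconds).
- arm.solve_ik(position, orientation): joint angles nearest the present ones, or None.
- arm.snapshot(name): name is "side" or "top"; returns the picture (384x512x3 uint8, red, green, blue); there is no depth.
- arm.get_calibration(name): a dict with "intrinsics" (3x3 intrinsics, pixels), "cam_to_world" (4x4, takes a point from camera to world coordinates). Camera axes: x right, y down, z forward; pixel columns grow to the right and rows downward; lengths in m; the calibration is good to about 2 mm. A picture is of the moment at which its call begins. get_calibration takes no time and is no camera call.
A pose or a line that the arm cannot do raises arm.Unreachable and nothing moves.
- arm.sign_off(): hands the job in; it is judged then, once.
Readings, each from a call of its own:
- arm.current_t(): time.
- arm.current_joint_positions(): joint angles.
- arm.current_dq(): joint speeds.
- arm.current_tau(): joint torques, N m.
- arm.current_ee_pos(): TCP position.
- arm.current_tool_rot(): TCP orientation.
- arm.current_force(): force on the tool from outside, world axes, zero at the start.
- arm.current_torque(): the same for the moment, N m.
- arm.current_width(): finger opening in m.
- arm.current_grasp_force(): force on a finger pad.
Only numpy, scipy, OpenCV 4.12 (cv2) and the standard library are available. Lean on these libraries where they do the work, as an engineer would, in place of code of your own. Each camera call takes 0.05 s, during which the arm holds its last target. There are 200 camera calls.

TASK

Take the empty black-lidded jar out of the warmer and stand it in the middle of the cork coaster, stand every food jar from the counter upright in a well of the warmer, and only when all that is done turn the black control sleeve to number 5, so that it clicks in there. Also lay the yellow spoon flat in the yellow-lined compartment of the cutlery tray and the blue spatula flat in the blue-lined one, each along its compartment with its handle towards the tray's near end (the robot's side). Leave the mug and the soap bottle alone, and let go of everything.

Things in the scene. Friction and masses are not known exactly. Their poses are not given: they have to be found in the camera images.
- warmer: White jar warmer, a fixed box 270 mm (x) by 180 mm (y) by 60 mm high. Origin: centre of its underside; its x points from its front (the control sleeve end, nearest the robot) to its back, z up. Four round wells lie open in its top behind the sleeve, in two rows of two, 84 mm apart from centre to centre.
- well0 (a point): Centre of the floor of a round well (front left, seen from the front); 58 mm wide, 30 mm deep, its floor 30 mm above the counter and its mouth 60 mm above. A jar standing in it stands 40 mm out of the top.
- well1 (a point): Centre of the floor of a round well (front right, seen from the front); 58 mm wide, 30 mm deep, its floor 30 mm above the counter and its mouth 60 mm above. A jar standing in it stands 40 mm out of the top.
- well2 (a point): Centre of the floor of a round well (back left, seen from the front); 58 mm wide, 30 mm deep, its floor 30 mm above the counter and its mouth 60 mm above. A jar standing in it stands 40 mm out of the top.
- well3 (a point): Centre of the floor of a round well (back right, seen from the front); 58 mm wide, 30 mm deep, its floor 30 mm above the counter and its mouth 60 mm above. A jar standing in it stands 40 mm out of the top.
- sleeve (a joint): Black knurled control sleeve on the warmer's top, at its front: upright cylinder, 48 mm wide, 32 mm tall, turned about its vertical axis. Angle in rad, growing clockwise seen from above, stops just outside 0 and 3.0. Seven detents, numbers 0 to 6: number N is at N x 0.5 rad (5 at 2.5). A light sprung detent (about 0.15 N m) draws it to the nearest number when let go, save near midway.
- sleeve_top (a point): Centre of the sleeve's top face, on its turning axis, 92 mm above the counter (32 mm above the warmer's top).
- sleeve_pointer (a point): Outer end of the orange pointer on the sleeve's top, 22 mm from the axis. Marks on the grey disc around it, seen from above with the warmer's back at twelve o'clock: 0 at about nine, 3 at twelve, 6 at about three o'clock, 0.5 rad apart; each is a white bar with as many dots, but number 5 is a broad green bar without dots.
- jar0: A closed food jar, upright cylinder of 50 mm diameter over its whole height of 70 mm, orange contents and a spot of the same colour on its white lid, 0.13 kg. Origin: centre of its underside; z up. May be absent (None from the start).
- jar1: A closed food jar, upright cylinder of 50 mm diameter over its whole height of 70 mm, green contents and a spot of the same colour on its white lid, 0.13 kg. Origin: centre of its underside; z up. May be absent (None from the start).
- jar2: A closed food jar, upright cylinder of 50 mm diameter over its whole height of 70 mm, red contents and a spot of the same colour on its white lid, 0.13 kg. Origin: centre of its underside; z up. May be absent (None from the start).
- jar3: A closed food jar, upright cylinder of 50 mm diameter over its whole height of 70 mm, pale yellow contents and a spot of the same colour on its white lid, 0.13 kg. Origin: centre of its underside; z up. May be absent (None from the start).
- used: The empty jar, same size and shape as the food jars (50 mm diameter, 70 mm tall), pale clear glass with a black lid, 0.09 kg. Origin: centre of its underside; z up. It starts standing in one of the wells.
- coaster: Fixed round cork coaster, 90 mm across, 6 mm thick. Origin: centre of its underside.
- spoon: A yellow plastic spoon lying flat on the counter, 165 mm long. Origin: underside, beneath the handle, near its balance point; x points along it towards the bowl, z up. The straight handle, 16 mm wide and 14 mm high, runs from x = -72 to +32 mm: grip it at the origin. The bowl reaches x = +90 mm and is 35 mm wide. 45 g.
- spoon_tip (a point): Tip of the spoon's bowl, 90 mm from the spoon's origin.
- spatula: A blue plastic spatula lying flat on the counter, 165 mm long. Origin: underside, beneath the handle, near its balance point; x points along it towards the blade, z up. The straight handle, 16 mm wide and 14 mm high, runs from x = -72 to +32 mm: grip it at the origin. The blade reaches x = +92 mm and is 40 mm wide. 45 g.
- spatula_tip (a point): Tip of the spatula's blade, 90 mm from the spatula's origin.
- tray: Grey cutlery tray, fixed, 230 mm (x) by 171 mm (y), walls 26 mm high and 5 mm thick, floor 5 mm thick, with one divider along x making two compartments 220 mm by 78 mm. Origin: centre of its underside; x runs along the compartments away from the robot's side, z up.
- tray_blue (a point): Centre of the floor of the compartment with the blue lining (its left one), 5 mm above the counter; its x is the tray's x.
- tray_yellow (a point): Centre of the floor of the compartment with the yellow lining (its right one), 5 mm above the counter; its x is the tray's x.
- mug: Bystander: blue mug, 80 mm wide, 90 mm tall, origin at the centre of its underside.
- soap: Bystander: green bottle, 64 mm wide, 170 mm tall, origin at the centre of its underside.
Not all that is in view belongs to the job. What is shaped like the used but purple or turquoise is not meant.

How it is judged:
By the outcome, as a careful person would: the job done as asked, in the order asked, and still so for the second after the job is handed in, with the robot touching nothing.
Of jar0, jar1, jar2, jar3 only 2 to 4 are there at a start; the rules pass over those that are not, and their reading is None.
At some moment in a run one of jar0, jar1, jar2, jar3, spoon, spatula may be knocked a few centimetres aside while the robot is not near it.
It also fails if it takes over 210 s, if anything falls off the work surface, if the arm or the gripper's body presses on something with over 40 N, if the wrist force passes 120 N, or if a joint passes its speed limit or range.

## Working session

There is one attempt and no reset: what is moved stays moved. The work goes in short steps, each a Python script; the robot and the scene stay as the last script left them, time stands still between calls to the robot, and variables do not carry over. Pictures are saved under pics/ and viewed, at most 14 in all, crops included, and the job is handed in when it is done.

```bash
ls; mkdir -p pics
python3 - <<'E'
from rig import arm
import cv2,numpy as np
for n in("top","side"):
    im=arm.snapshot(n); cv2.imwrite(f"pics/{n}0.png",cv2.resize(im[:,:,::-1],(800,600),interpolation=cv2.INTER_CUBIC))
    c=arm.get_calibration(n); print(n,np.round(c["intrinsics"],2).tolist(),np.round(c["cam_to_world"],4).tolist())
print(arm.grip_depth,arm.current_t(),arm.current_width(),np.round(arm.current_tool_rot(),3).tolist())
E
```

```text
pics
top [[487.97, 0.0, 265.33], [0.0, 487.97, 193.05], [0.0, 0.0, 1.0]] [[0.0288, -0.9984, 0.0492, 0.371], [-0.9996, -0.029, -0.0027, -0.0868], [0.0041, -0.0491, -0.9988, 1.6281], [0.0, 0.0, 0.0, 1.0]]
side [[458.62, 0.0, 264.06], [0.0, 458.62, 190.75], [0.0, 0.0, 1.0]] [[0.9984, 0.0166, -0.0541, 0.529], [0.0534, -0.5935, 0.803, -1.3297], [-0.0187, -0.8046, -0.5935, 0.9988], [0.0, 0.0, 0.0, 1.0]]
0.0188 0.1 0.09107112723944702 [[-0.893, 0.451, -0.001], [0.451, 0.893, -0.001], [0.0, -0.001, -1.0]]
```

View pics/top0.png

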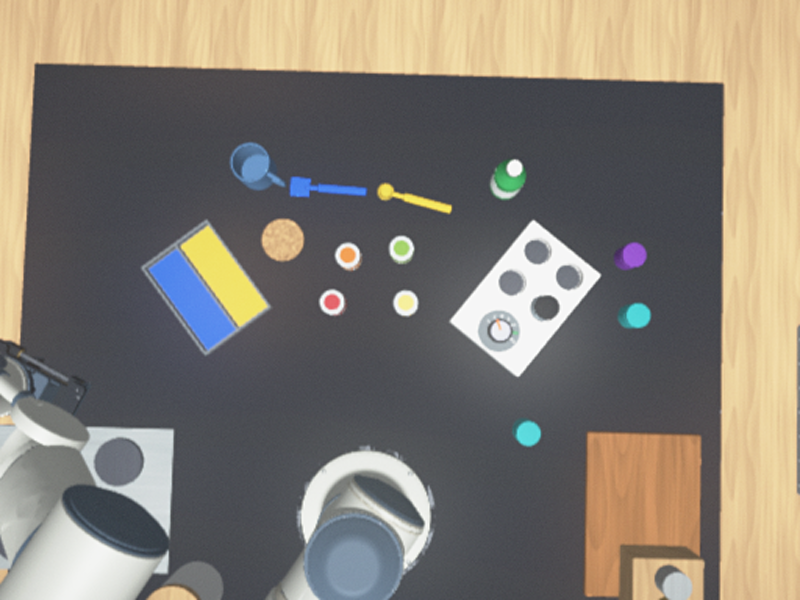

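View pics/side0.png

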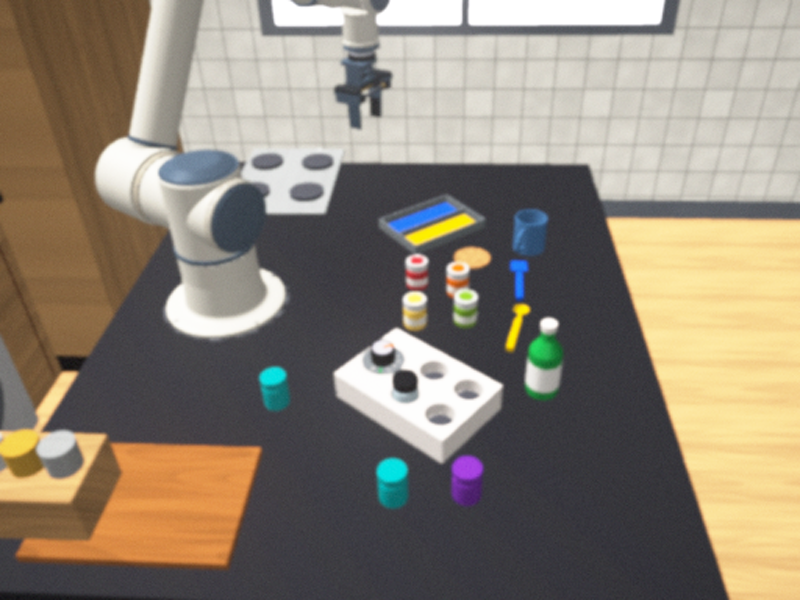

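The top view shows the four food jars at (348,255) orange, (402,248) green, (332,301) red and (405,302) yellow. The spatula handle is near (335,190), the spoon near (425,202), the tray at (206,288), the coaster at (283,240) and the warmer at (525,298).

Candidates for the used jar:
- Black lid in the warmer's front-right well at top (545,307), side (404,385). It fits: black lid, standing in a well.
- Turquoise at top (636,316) and (528,433), and purple at (632,256). These are not meant.

I'll confirm it in an enlarged crop.

Run:
```python
import cv2,numpy as np
from rig import arm
def crop(n,x0,y0,w,h,s,out):
    im=np.mean([arm.snapshot(n).astype(float) for _ in range(4)],0).astype(np.uint8)
    c=cv2.resize(im[y0:y0+h,x0:x0+w,::-1],None,fx=s,fy=s,interpolation=cv2.INTER_CUBIC); 
    for k in range(0,w,20): cv2.putText(c,str(x0+k),(k*s,8),0,.3,(0,255,255)); cv2.line(c,(k*s,10),(k*s,14),(0,255,255))
    for k in range(0,h,20): cv2.putText(c,str(y0+k),(0,k*s+4),0,.3,(0,255,255))
    cv2.imwrite(f"pics/{out}.png",c)
crop("top",280,135,110,110,5,"tw"); crop("top",85,95,210,140,3,"tl"); crop("side",205,120,140,180,3,"sc")
```

```text
(no output)
```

View pics/tw.png

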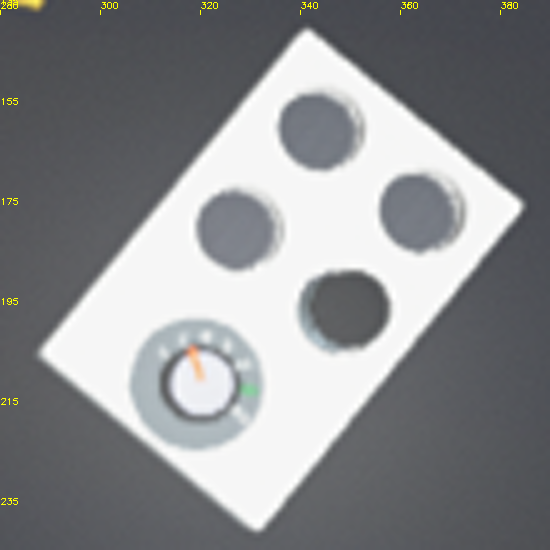

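View pics/tl.png

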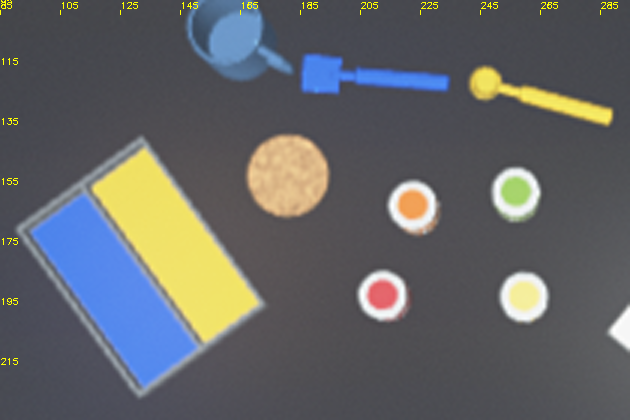

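View pics/sc.png

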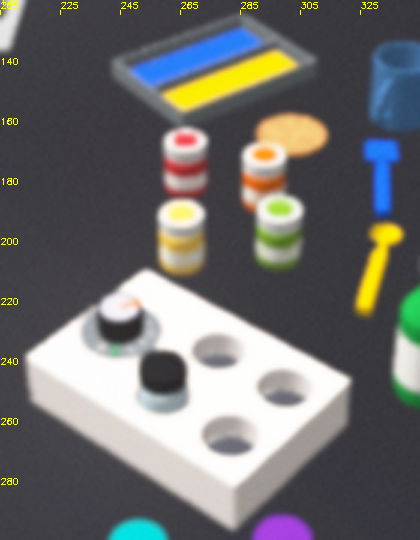

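The crop confirms the used jar: black lid over pale glass, standing in the front-right well at top native (350,197), side native (259,241). The other three wells are empty. The pointer is near number 2, and the green bar is at (330,213).

```bash
cat > h.py <<'E'
import numpy as np,cv2
from rig import arm
CAL={n:arm.get_calibration(n) for n in("top","side")}
def ray(n,u,v):
    c=CAL[n];M=np.array(c["cam_to_world"]);d=M[:3,:3]@np.linalg.solve(np.array(c["intrinsics"]),[u,v,1.]);return M[:3,3],d/np.linalg.norm(d)
def onz(n,u,v,z):
    o,d=ray(n,u,v);return o+d*(z-o[2])/d[2]
def tri(pt,ps):
    a,d=ray("top",*pt);b,e=ray("side",*ps);s=np.linalg.lstsq(np.c_[d,-e],b-a,rcond=None)[0]
    p,q=a+d*s[0],b+e*s[1];return (p+q)/2,np.linalg.norm(p-q)
def nat(p,off,s): return [off[i]+(p[i]+.5)/s-.5 for i in(0,1)]
TW=lambda p:nat(p,(280,135),5);TL=lambda p:nat(p,(85,95),3);SC=lambda p:nat(p,(205,120),3)
E
python3 - <<'E'
from h import *
np.set_printoptions(precision=4,suppress=True)
P={'orange':(TL((413,206)),SC((264,155)),.07),'red':(TL((382,295)),SC((186,141)),.07),'green':(TL((516,191)),SC((279,207)),.07),'yellow':(TL((524,296)),SC((182,212)),.07),
'used':(TW((349,310)),SC((163,363)),.1),'sleeve':(TW((202,383)),SC((121,306)),.092),'coaster':(TL((288,176)),SC((292,134)),.006),
'wBL':(TW((306,28)),SC((350,379)),.06),'wBR':(TW((524,205)),SC((233,487)),.06),'wFR':(TW((258,532)),SC((26,357)),.06),'wFL':(TW((38,353)),SC((146,269)),.06),
'tN1':(TL((142,137)),SC((316,60)),.026),'tN2':(TL((265,304)),SC((185,120)),.026),'tN3':(TL((141,396)),SC((112,65)),.026),'tN4':(TL((16,229)),SC((240,12)),.026),
'mouthBL':(TW((322,129)),SC((285,387)),.06),'mouthFL':(TW((240,229)),SC((218,351)),.06),'mouthBR':(TW((423,212)),SC((230,435)),.06),
'spatEnd':(TL((448,83)),SC((383,213-0)),.01),'spatTip':(TL((302,73)),SC((382,142)),.005),'spoonEnd':(TL((611,117)),SC((363,312)),.01),'spoonTip':(TL((471,80)),SC((398,228)),.005)}
for k,(a,b,z) in P.items():
    p,g=tri(a,b);print(k,p,'gap%.4f'%g,'top@z',onz("top",*a,z)[:2],'side@z',onz("side",*b,z)[:2])
print('pointer',onz("top",*TW((191,347)),.092), 'spat hnd',onz("top",*TL((356,76)),.01),'spoon hnd',onz("top",*TL((521,94)),.01))
E
```

```text
orange [0.5403 0.0497 0.0687] gap0.0022 top@z [0.5391 0.0495] side@z [0.5414 0.048 ]
red [0.4444 0.0797 0.0675] gap0.0027 top@z [0.443  0.0793] side@z [0.4459 0.0762]
green [ 0.5585 -0.06    0.0717] gap0.0006 top@z [ 0.5584 -0.06  ] side@z [ 0.5588 -0.0577]
yellow [ 0.4474 -0.0718  0.0709] gap0.0024 top@z [ 0.4463 -0.0719] side@z [ 0.4485 -0.0704]
used [ 0.4441 -0.3548  0.0991] gap0.0025 top@z [ 0.4428 -0.3548] side@z [ 0.4454 -0.3556]
sleeve [ 0.3956 -0.2644  0.0928] gap0.0022 top@z [ 0.3945 -0.2646] side@z [ 0.3966 -0.2633]
coaster [0.5773 0.1957 0.0041] gap0.0032 top@z [0.5754 0.1952] side@z [0.5788 0.1932]
wBL [ 0.6269 -0.3301  0.0607] gap0.0009 top@z [ 0.6265 -0.3303] side@z [ 0.6274 -0.3293]
wBR [ 0.5156 -0.4737  0.059 ] gap0.0005 top@z [ 0.5157 -0.4734] side@z [ 0.5153 -0.4746]
wFR [ 0.3015 -0.3065  0.0585] gap0.0018 top@z [ 0.3006 -0.3064] side@z [ 0.3027 -0.308 ]
wFL [ 0.4125 -0.1623  0.0596] gap0.0025 top@z [ 0.4112 -0.1624] side@z [ 0.4138 -0.1627]
tN1 [0.6127 0.3543 0.0248] gap0.0024 top@z [0.6113 0.3538] side@z [0.6137 0.3525]
tN2 [0.4345 0.2146 0.0117] gap0.0050 top@z [
[... 242 characters left out ...]
021 top@z [ 0.5612 -0.342 ] side@z [ 0.5634 -0.3428]
mouthFL [ 0.4956 -0.2907  0.0581] gap0.0012 top@z [ 0.4949 -0.2905] side@z [ 0.4962 -0.2927]
mouthBR [ 0.5102 -0.4085  0.0587] gap0.0016 top@z [ 0.5093 -0.4083] side@z [ 0.5111 -0.4097]
spatEnd [0.6857 0.0206 0.0062] gap0.0014 top@z [0.6843 0.0203] side@z [0.6858 0.0157]
spatTip [0.6944 0.185  0.0004] gap0.0037 top@z [0.6917 0.1841] side@z [0.6955 0.1786]
spoonEnd [ 0.6524 -0.1625  0.0047] gap0.0001 top@z [ 0.6515 -0.1623] side@z [ 0.6518 -0.1687]
spoonTip [ 0.6965 -0.0046  0.0017] gap0.0128 top@z [ 0.6894 -0.0049] side@z [ 0.7024 -0.0072]
pointer [ 0.4169 -0.2571  0.092 ] spat hnd [0.6891 0.123  0.01  ] spoon hnd [ 0.6743 -0.0613  0.01  ]
```

```bash
cat >> h.py <<'E'
W0=np.array([.4641,-.3182]);WY=np.radians(-38.0)
wex=np.array([np.cos(WY),np.sin(WY)]);wey=np.array([-wex[1],wex[0]])
wpt=lambda x,y:W0+x*wex+y*wey
WELL=[wpt(.0075,.042),wpt(.0075,-.042),wpt(.0915,.042),wpt(.0915,-.042)]
SLEEVE=wpt(-.0873,0);COAST=np.array([.5768,.1952])
TY=38.6;tex=np.array([np.cos(np.radians(TY)),np.sin(np.radians(TY))]);tey=np.array([-tex[1],tex[0]])
T0=np.array([.4700,.3490]);YEL=T0-.0415*tey-.009*tex;BLU=T0+.0415*tey-.009*tex
HUE={'orange':(8,17,.07,0),'green':(35,55,.07,0),'red':(172,180,.07,0),'yellow':(22,34,.07,0),'spoon':(22,34,.01,1),'spatula':(100,120,.01,1)}
def see(names):
    """top-view position [x,y] of jar lids' spots; [x,y,yaw] of utensils' mask centroid (bulky end forward)"""
    im=arm.snapshot("top");h=cv2.cvtColor(im,cv2.COLOR_RGB2HSV);out={}
    for n in names:
        lo,hi,z,long=HUE[n];m=cv2.inRange(h,(lo,80,110),(hi,255,255))
        m[:, :150]=0;m[240:]=0;m[:,390:]=0
        if n in('red','orange'): pass
        k,L,S,C=cv2.connectedComponentsWithStats(m);best=None
        for i in range(1,k):
            if S[i,4]<25: continue
            ys,xs=np.nonzero(L==i);p=np.array([onz("top",u,v,z)[:2] for u,v in zip(xs,ys)]);c=p.mean(0);w,V=np.linalg.eigh(np.cov((p-c).T))
            if (w[1]>.0008)!=bool(long) or (long and w[1]<6*w[0]): continue
            if best is None or S[i,4]>best[0]:
                if long:
                    d=V[:,1];q=(p-c)@d
                    if abs(q.max())>abs(q.min()): d=-d;q=-q   # bulk end nearer centroid
                    mid=c+d*(q.max()+q.min())/2; best=(S[i,4],np.r_[mid-.009*d,np.degrees(np.arctan2(d[1],d[0]))])
                else: best=(S[i,4],c)
        out[n]=None if best is None else best[1]+np.r_[.0012,0.,np.zeros(len(best[1])-2)]
    return out
def R(a):
    a=np.radians(a);c,s=np.cos(a),np.sin(a);return np.array([[-s,c,0],[c,s,0],[0,0,-1.]])
def q(p,z,a):
    return arm.solve_ik([p[0],p[1],z],R(a))
def pickang(pairs):
    """pairs: [(p,angle offset)], returns candidates a0 feasible with least |j6|"""
    def f(a0):
        s=0
        for p,z,o in pairs:
            j=q(p,z,a0+o)
            if j is None or abs(j[5])>165: return 1e9
            s=max(s,abs(j[5]))
        return s
    return f
def go(p,z,a): arm.move_to([p[0],p[1],z],R(a))
def down(p,z,a,feed=.12): arm.move_l([p[0],p[1],z],R(a),feed=feed)
ZT=.22
def pick(p,z,a,op):
    go(p,ZT,a);
    if abs(arm.current_width()-op)>.004: arm.grip(op)
    down(p,z,a);arm.grip(0.);w,f=arm.current_width(),arm.current_grasp_force();down(p,ZT,a,.2)
    print('picked w %.4f f %.1f now %.4f'%(w,f,arm.current_width()))
def place(p,z,a,op):
    go(p,ZT,a);down(p,z+.03,a,.2);down(p,z,a,.05);F=np.round(arm.current_force(),1)
    arm.grip(op);down(p,ZT,a,.2);print('placed F',F,'t %.1f'%arm.current_t())
E
python3 - <<'E'
from h import *
np.set_printoptions(precision=4,suppress=True)
print(see(HUE)); print('wells',WELL,'sleeve',SLEEVE,'yb',YEL,BLU)
soap=onz("top",323.2,119,0)[:2];mug=onz("top",250/1.5625,166/1.5625,.09)[:2];print('soap',soap,'mug',mug)
print('BL-soap in warmer frame',(soap-WELL[2])@wex,(soap-WELL[2])@wey)
for n,p,z in [('w%d'%i,w,.068) for i,w in enumerate(WELL)]+[('coast',COAST,.045),('sl',SLEEVE,.068),('yel',YEL,.01),('blu',BLU,.01)]:
    print(n,[(a,None if (j:=q(p,z,a)) is None else round(j[5])) for a in range(-180,180,45)])
E
```

```text
{'orange': array([0.5692, 0.183 ]), 'green': array([ 0.5595, -0.0593]), 'red': array([0.4446, 0.0795]), 'yellow': array([ 0.4481, -0.0712]), 'spoon': array([ 0.6695, -0.0914, 75.9855]), 'spatula': array([ 0.6889,  0.0937, 87.4781])}
wells [array([ 0.4959, -0.2897]), array([ 0.4442, -0.3559]), array([ 0.5621, -0.3414]), array([ 0.5103, -0.4076])] sleeve [ 0.3953 -0.2645] yb [0.4889 0.311 ] [0.4371 0.3758]
soap [ 0.7064 -0.2788] mug [0.7134 0.2519]
BL-soap in warmer frame 0.07516858762159401 0.13823807278993028
w0 [(-180, 144), (-135, 99), (-90, 54), (-45, 9), (0, -36), (45, -81), (90, -126), (135, -171)]
w1 [(-180, 135), (-135, 90), (-90, 45), (-45, 0), (0, -45), (45, -90), (90, -135), (135, None)]
w2 [(-180, 144), (-135, 99), (-90, 54), (-45, 9), (0, -36), (45, -81), (90, -126), (135, -171)]
w3 [(-180, 136), (-135, 91), (-90, 46), (-45, 1), (0, -44), (45, -89), (90, -134), (135, None)]
coast [(-180, -167), (-135, 148), (-90, 103), (-45, 58), (0, 13), (45, -32), (90, -77), (135, -122)]
sl [(-180, 139), (-135, 94), (-90, 49), (-45, 4), (0, -41), (45, -86), (90, -131), (135, -176)]
yel [(-180, -153), (-135, 162), (-90, 117), (-45, 72), (0, 27), (45, -18), (90, -63), (135, -108)]
blu [(-180, -145), (-135, 170), (-90, 125), (-45, 80), (0, 35), (45, -10), (90, -55), (135, -100)]
```

Lid heights (70, 99 mm) and the warmer top (60 mm) match the text. The detector works except that orange is picking up the cork, so I'll raise its saturation threshold. Used jar goes first.

```bash
sed -i "s/(lo,80,110)/(lo,165 if n=='orange' else 80,110)/" h.py
python3 - <<'E'
from h import *
np.set_printoptions(precision=4,suppress=True)
pick(WELL[1]*0+[.4440,-.3552],.068,7,.07)
place(COAST,.045,7,.07)
go([.44,.33],.3,7)
print(see(HUE)); im=arm.snapshot("top")
c=cv2.resize(im[90:250,80:400,::-1],None,fx=2.5,fy=2.5,interpolation=cv2.INTER_CUBIC);cv2.imwrite("pics/a1.png",c)
E
```

```text
picked w 0.0494 f 30.0 now 0.0495
placed F [-1.1  0.2 -1. ] t 12.5
{'orange': array([0.5422, 0.0501]), 'green': array([ 0.5598, -0.0595]), 'red': array([0.4452, 0.079 ]), 'yellow': array([ 0.4482, -0.0711]), 'spoon': array([ 0.6696, -0.0914, 76.1507]), 'spatula': array([ 0.6889,  0.0935, 87.3555])}
```

View pics/a1.png

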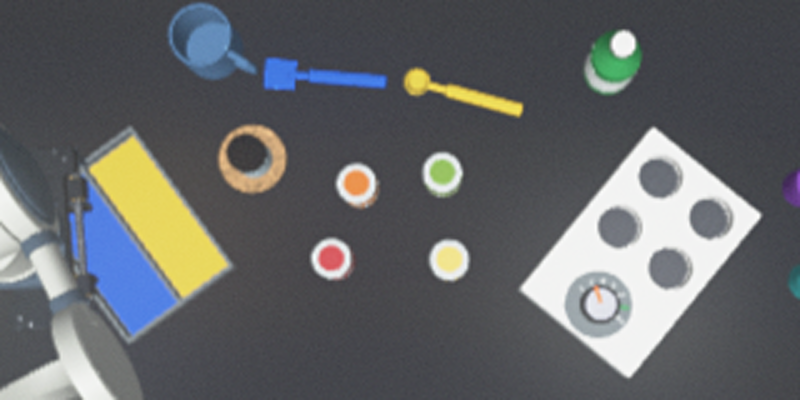

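The black-lidded jar stands on the coaster at (248,154), which parallax should explain against the coaster centre at (253,159). All four wells are empty and nothing else moved. Next are the food jars, each re-detected before its pick.

```bash
cat >> h.py <<'E'
LAST={'orange':[.5412,.0499],'red':[.4445,.0795],'green':[.559,-.0596],'yellow':[.4478,-.0713],'spoon':[.6692,-.0916,76.4],'spatula':[.6889,.093,87.4]}
def find(n):
    for k in range(2):
        s=see([n])[n]
        if s is not None and np.linalg.norm(s[:2]-np.array(LAST[n])[:2])<.005: return np.array(LAST[n])
        print(n,'differs',s)
        if k==0: go([.40,-.40],.3,7); arm.sleep(.3)
    return s
E
python3 - <<'E'
from h import *
np.set_printoptions(precision=4,suppress=True)
print('used',onz("top",178.9,151.3,.076)[:2],'vs',COAST)
for n,w in (('green',3),('yellow',2)):
    p=find(n)
    pick(p[:2],.040,7,.07); place(WELL[w],.069,7,.07)
go([.40,-.40],.3,7)
print(see(HUE)); 
ims=[arm.snapshot(v) for v in("top","side")]
a=cv2.resize(ims[0][90:250,200:390,::-1],None,fx=2,fy=2,interpolation=cv2.INTER_CUBIC);b=cv2.resize(ims[1][110:310,200:400,::-1],None,fx=2,fy=2,interpolation=cv2.INTER_CUBIC)
a=cv2.copyMakeBorder(a,0,400-a.shape[0],0,0,0);cv2.imwrite("pics/a2.png",np.hstack([a,b]))
E
```

```text
used [0.573 0.189] vs [0.5768 0.1952]
picked w 0.0496 f 30.0 now 0.0494
placed F [-3.6  3.1 10.7] t 22.4
yellow differs None
picked w 0.0496 f 30.0 now 0.0495
placed F [-5.2  1.2 12.1] t 31.9
{'orange': array([0.5422, 0.0503]), 'green': array([ 0.5139, -0.4124]), 'red': array([0.4454, 0.0792]), 'yellow': array([ 0.5657, -0.3463]), 'spoon': array([ 0.6694, -0.0918, 76.0001]), 'spatula': array([ 0.689 ,  0.0933, 87.4962])}
```

View pics/a2.png

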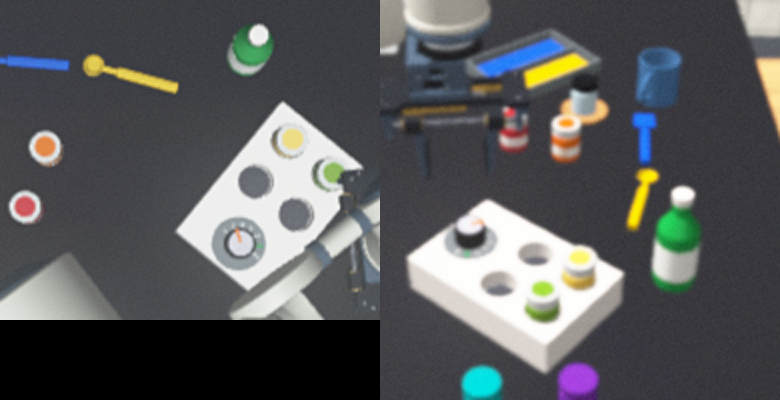

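Green stands in the back-right well and yellow in the back-left. Computed lid positions match the well centres. Next are the other two jars.

Run:
```python
from h import *
np.set_printoptions(precision=4,suppress=True)
for n,w in (('orange',0),('red',1)):
    p=find(n)
    pick(p[:2],.040,7,.07); place(WELL[w],.070,7,.07)
go([.36,-.42],.3,-40)
print(see(HUE)); 
ims=[np.mean([arm.snapshot(v).astype(float) for _ in range(4)],0).astype(np.uint8) for v in("top","side")]
a=cv2.resize(ims[0][130:250,280:390,::-1],None,fx=4,fy=4,interpolation=cv2.INTER_CUBIC)
b=cv2.resize(ims[0][130:190,150:210,::-1],None,fx=5,fy=5,interpolation=cv2.INTER_CUBIC);c=cv2.resize(ims[1][130:180,280:340,::-1],None,fx=5,fy=5,interpolation=cv2.INTER_CUBIC)
d=np.vstack([b,c]);a=cv2.copyMakeBorder(a,0,d.shape[0]-a.shape[0],0,0,0);cv2.imwrite("pics/a3.png",np.hstack([a,d]))
```

```text
picked w 0.0496 f 30.0 now 0.0491
placed F [-1.3  0.9  5.1] t 42.0
picked w 0.0495 f 30.0 now 0.0496
placed F [-2.2  1.2  5.4] t 51.1
{'orange': None, 'green': array([ 0.5134, -0.4134]), 'red': array([ 0.446 , -0.3609]), 'yellow': array([ 0.5657, -0.3463]), 'spoon': array([ 0.6694, -0.0918, 76.019 ]), 'spatula': array([ 0.6891,  0.0933, 87.5687])}
```

View pics/a3.png

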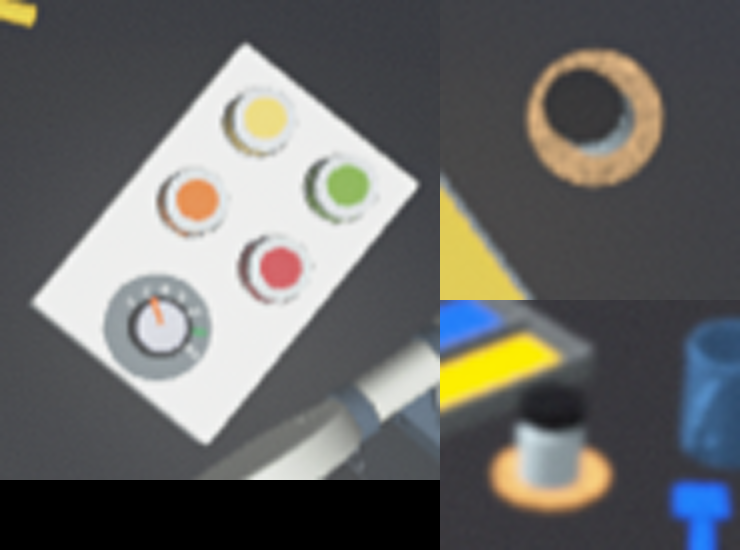

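All four jars stand in the wells. The used jar's lid centre is at top (178.6,151.0) and the coaster's at (180.6,153.2). I'll check the centring numerically and move the spoon.

Run:
```python
from h import *
np.set_printoptions(precision=4,suppress=True)
print('lid',tri((178.6,151.0),(302.4,150.6)),onz("top",178.6,151,.076),onz("side",302.4,150.6,.076),'coast',tri((180.6,153.2),(301.8,164.6)),onz("top",180.6,153.2,.006),onz("side",301.8,164.6,.006))
def util(n,dest):
    p=find(n);yaw=p[2];d=TY-yaw
    best=min((yaw+90,yaw-90),key=pickang([(p[:2],.003,0),(p[:2],ZT,0),(dest,.01,d),(dest,ZT,d)]))
    best=(best+180)%360-180
    print(n,p,'a',best)
    pick(p[:2],.003,best,.05)
    place(dest,.0095,best+d,.032)
util('spoon',YEL)
go([.45,-.2],.3,-40)
print(see(['spatula']))
ims=[arm.snapshot(v) for v in("top","side")]
b=cv2.resize(ims[0][100:230,85:235,::-1],None,fx=3,fy=3,interpolation=cv2.INTER_CUBIC);c=cv2.resize(ims[1][110:175,220:345,::-1],None,fx=3,fy=3,interpolation=cv2.INTER_CUBIC)
c=cv2.copyMakeBorder(c,0,b.shape[0]-c.shape[0],0,0,0);cv2.imwrite("pics/a4.png",np.hstack([b,c])[:,:800])
```

```text
lid (array([0.5765, 0.1911, 0.0702]), np.float64(0.0037353670910972863)) [0.5739 0.1899 0.076 ] [0.5781 0.1822 0.076 ] coast (array([0.5772, 0.1961, 0.0027]), np.float64(0.00188635330113292)) [0.5759 0.1955 0.006 ] [0.578  0.1913 0.006 ]
spoon [ 0.6692 -0.0916 76.4   ] a -13.599999999999994
picked w 0.0158 f 30.0 now 0.0159
placed F [-0.1 -0.1 -0.6] t 63.4
{'spatula': array([ 0.6889,  0.0935, 87.3049])}
```

View pics/a4.png

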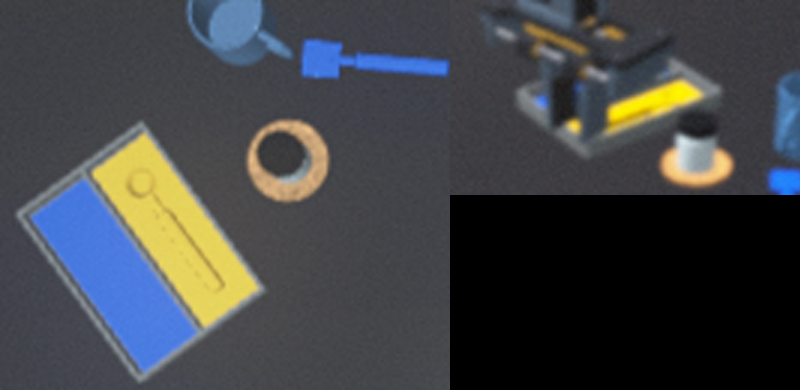

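The spoon lies along the yellow compartment with its bowl at the far end (140,183) and its handle near (218,288). The used jar is about 5 mm off centre in y, so after the spatula I'll regrip it across y and recentre it.

Run:
```python
from h import *
np.set_printoptions(precision=4,suppress=True)
def util(n,dest):
    p=find(n);yaw=p[2];d=TY-yaw
    best=min((yaw+90,yaw-90),key=pickang([(p[:2],.003,0),(p[:2],ZT,0),(dest,.01,d),(dest,ZT,d)]))
    best=(best+180)%360-180
    print(n,p,'a',best)
    pick(p[:2],.003,best,.05)
    place(dest,.0095,best+d,.032)
util('spatula',BLU)
p=np.array([.5758,.1905]);go(p,ZT,90);arm.grip(.075);down(p,.045,90);arm.grip(0.);print(arm.current_width(),arm.current_force())
down(p,.055,90,.05);down(COAST,.055,90,.03);down(COAST,.0445,90,.03);print(arm.current_force());arm.sleep(.3);arm.grip(.075);down(COAST,ZT,90,.2)
go([.42,-.2],.3,-40);print(arm.current_t())
ims=[np.mean([arm.snapshot(v).astype(float) for _ in range(4)],0).astype(np.uint8) for v in("top","side")]
b=cv2.resize(ims[0][130:230,85:215,::-1],None,fx=4,fy=4,interpolation=cv2.INTER_CUBIC);c=cv2.resize(ims[1][130:180,280:340,::-1],None,fx=4,fy=4,interpolation=cv2.INTER_CUBIC)
c=cv2.copyMakeBorder(c,0,b.shape[0]-c.shape[0],0,0,0);cv2.imwrite("pics/a5.png",np.hstack([b,c]))
```

```text
spatula [ 0.6889  0.093  87.4   ] a -2.5999999999999943
picked w 0.0161 f 30.0 now 0.0159
placed F [ 1.1 -0.6 -0.7] t 76.0
0.049448060783562994 [-0.7245  0.5626  3.6881]
[-1.3505 -0.2722  8.0207]
86.125
```

View pics/a5.png

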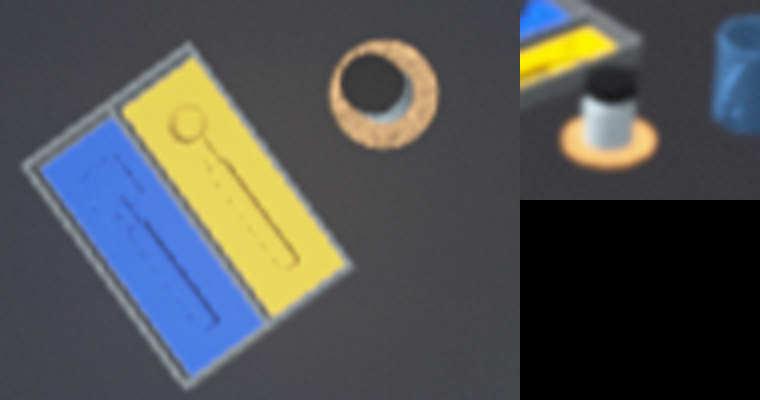

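The spatula lies in the blue compartment with its blade at the far end, and the used jar is centred within a few millimetres. The pointer sits on mark 1, about 0.52 rad, so it needs +2.0 rad clockwise to reach 5.

Run:
```python
from h import *
np.set_printoptions(precision=4,suppress=True)
ims=arm.snapshot("top"); a0=60
go(SLEEVE,.2,a0);arm.grip(.064);down(SLEEVE,.068,a0);arm.grip(0.);print(arm.current_width(),arm.current_grasp_force(),arm.current_force())
for k in np.linspace(0,114.6,7)[1:]: go(SLEEVE,.068,a0-k)
print(arm.current_torque(),arm.current_force());arm.sleep(.2)
arm.grip(.064);arm.sleep(.3);down(SLEEVE,.2,a0-114.6);go([.42,.1],.3,-10);print(arm.current_t())
ims=[np.mean([arm.snapshot(v).astype(float) for _ in range(4)],0).astype(np.uint8) for v in("top","side")]
b=cv2.resize(ims[0][135:245,280:390,::-1],None,fx=5,fy=5,interpolation=cv2.INTER_CUBIC)
c=cv2.resize(ims[1][100:320,200:400,::-1],(250,275),interpolation=cv2.INTER_CUBIC);c=cv2.copyMakeBorder(c,0,275,0,0,0);cv2.imwrite("pics/a6.png",np.hstack([b,c]))
```

```text
0.04755041067120197 30.00119984149933 [-0.2314  1.6593  7.0284]
[-0.0995  0.4419 -0.0088] [-2.1145  0.629   8.3524]
96.5083
```

View pics/a6.png

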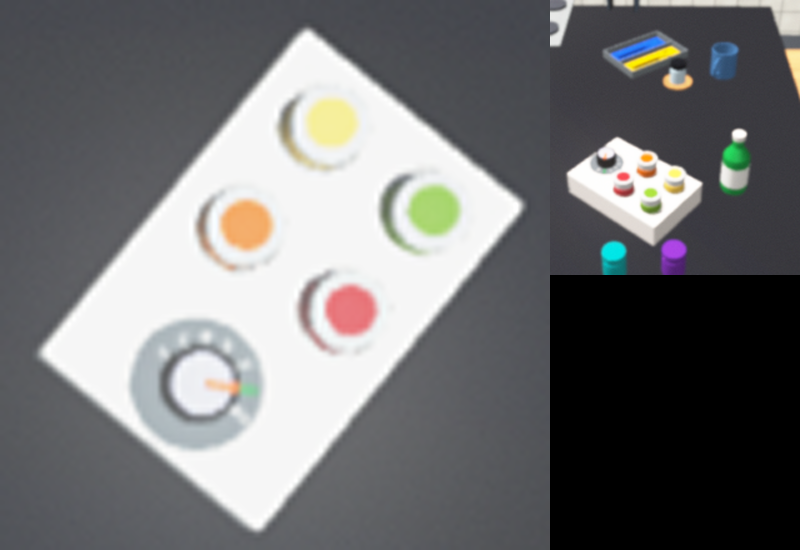

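The pointer tip (238,387) lies on the green bar (249,390), which is number 5. All jars are in the wells and nothing else has moved, so I'm handing the job in.

```bash
python3 -c "
from rig import arm
print(arm.sign_off(),arm.current_t())"
```

```text
the job is handed in; nothing more can be done
the job is handed in; nothing more can be done
```

The job is handed in at about 97 s: the used jar is on the coaster about 3–4 mm off centre, all four food jars are in the wells, the spoon and spatula are in their compartments, and the sleeve was turned last, with its pointer on the number 5 bar.

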